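Snap the storage jar's lid home with the lid press

TASK

The lid of the storage jar stands proud: take the wooden lid press, set its foot in the round well on top of the lid and push the lid straight down until it clicks fully home, keeping up a steady push of about 15 N (never more than 25 N) for a good second once it is home so that the seal sets. Then stand the press upright on the worktop again, clear of the jar, and let go. Push on the lid only with the press, and leave the other things where they are.

Things in the scene. Friction and masses are not known exactly. Their poses are not given: they have to be found in the camera images.
- press_center (a point): Middle (half-way up, 55 mm above the underside) of the lid press: a plain turned tool of light wood, 110 mm tall, 140 g, standing loose on the worktop, z axis up along it. Foot 40 mm in diameter (2 mm chamfer below), from 22 mm up 48 mm in diameter, a flat shoulder at 45 mm, then a straight round handle 28 mm in diameter from 46 to 104 mm. Not the waisted pepper mill.
- press_foot (a point): Centre of the flat underside of the lid press's foot (z axis up along the tool); the foot is 40 mm in diameter for its lowest 14 mm.
- press: The lid press as a whole; origin at the centre of its underside, z axis up along the tool. Take the handle from above with the fingertips just above the shoulder (about 50 mm above the underside) and grip it firmly (60 N), as it carries the push.
- jar: White ceramic storage jar, 96 mm across, fixed to the worktop on a round wooden board, 124 mm across and 15 mm thick. Origin at the centre of the board's underside, z up; the jar's rim is 95 mm above it. The jar does not move.
- lid: Round steel snap lid of the jar, 84 mm across. Origin at the centre of the floor of the round well on its top, z axis up. The well is 43 mm wide inside; its wall (53 mm across outside) stands 6 mm above the floor. Standing proud, the floor is 111 mm above the worktop. The lid slides straight down in the jar and rocks (up to 0.1 rad) if pushed off-centre.
- snap (a joint): How far the lid is pushed down (m), about 0 at first. Catches resist with up to about 11 N at some 2 mm, then less, give way with a click at 4 mm and pull the lid down onto its seal, where it stays. How deep that is differs from jar to jar (about 6 to 11 mm) and can only be felt; there it is stiff: a fraction of a millimetre more gives many newtons.
- teaspoon_a: plated teaspoon lying flat, 27 x 135 x 16 mm; a bystander (origin at the centre of its underside)
- teaspoon_b: another such teaspoon; a bystander (origin at the centre of its underside)
- pepper_mill: turned wooden pepper mill, 58 mm across and 120 mm tall, with a waist and a small metal ball on top, standing upright; a bystander (origin at the centre of its underside)
- egg_cup_a: blue and white egg cup, 47 mm across, 50 mm tall; a bystander (origin at the centre of its underside)
There are look-alikes about, which are no part of the job. Leave any blue look-alike of the press alone.

How it is judged:
On the way, in this order (a step that is already met when the one before it is completed fails the run):
1. the press stands with its foot on the floor of the lid's well (horizontal distance between press_foot and lid below 0.004 m and z of press_foot in the frame of lid below 0.002 m), for 0.02 s.
2. with the lid home and level, the press pushes on it with 11 to 19 N for 0.8 s without a break, its foot in the well (all of step 1 and value of joint snap above 0.0052 m and angle between lid's own z axis and vertical below 0.04 rad and contact force between press and lid between 11 and 19 N), for 0.8 s.
At the end, for the whole second after the job is handed in: The lid is clicked home (more than 5.2 mm down) and level within 0.04 rad; the press stands upright (within 0.1 rad) and at rest on the worktop, its axis more than 90 mm from the jar's (value of joint snap above 0.0052 m and angle between lid's own z axis and vertical below 0.04 rad and angle between press's own z axis and vertical below 0.1 rad and height (world z) of press_foot between -0.004 and 0.004 m and horizontal distance between press and jar above 0.09 m and linear speed of press below 0.02 m/s); the robot touches nothing.
It fails at once if the press pushes on the lid with more than 25 N (contact force between press and lid above 25 N).
It fails at once if the robot itself pushes on the lid (contact force between any of the fingers, the arm and lid above 2 N).
It fails at once if the robot strikes the jar with more than 10 N (contact force between any of the fingers, the arm and jar above 10 N).
It fails at once if a bystander is shifted by more than 30 mm (distance of any of teaspoon_a, teaspoon_b, pepper_mill, egg_cup_a from where it was at the start of the episode above 0.03 m).
It also fails if it takes over 61 s, if anything falls off the work surface, if the arm or the gripper's body presses on something with over 40 N, if the wrist force passes 120 N, or if a joint passes its speed limit or range.

ROBOT

A 6-joint arm with a two-finger parallel gripper is mounted at the origin on a cart in front of the work surface, level with it; the furniture and walls round the work are solid. World frame = base frame: x ahead of the robot, y to its left, z up, the work surface at z = 0. Lengths are in m, angles in rad, forces in N, time in s.
With the tool pointing down it reaches from about 0.3 to 0.85 m from the base axis. Payload 4.2 kg.
Tool frame: the origin (TCP) lies midway between the tips of the shut fingers; the grasp point (between the pads) lies 19 mm behind it; z points along the fingers, x is the direction in which the jaws open and shut, and the axes are right-handed (so a half turn about z gives the same grasp; the last joint's range is limited). The gripper opens to 91 mm and grips with 3 to 60 N. Pads are 32 mm wide; open, the fingers measure 118 mm over their backs; the gripper's body (76 mm by 178 mm) begins 60 mm behind the grasp point.
Start: joints at [1.108, 0.32, 1.565, -0, 1.257, -0.02], TCP at [0.246, 0.52, 0.214] pointing down, gripper open.
Joint ranges: [-3.11, 3.11], [-0.84, 2.01], [0.21, 2.61], [-1.34, 4.49], [0.05, 2.63], [-2.56, 2.56]. Speed limits (rad/s): [2.57, 2.57, 3.14, 3.14, 3.14, 3.14].

INTERFACE

Orientations are given as a unit quaternion [x, y, z, w].
In Python, from bench import state, eyes, close_job, models gives the robot as it stands.
- The arm moves only by the tool drive_tool, never from a script. Its argument "increments" is a list of rows, each an object with "dp": the shift along the tool's x, y, z in cm, a list of three; "dr": the turn, a rotation vector about the tool's x, y, z in degrees, a list of three; "hand": the opening, from -1 (shut) to 1 (fully open). In form: [{"dp": [dx, dy, dz], "dr": [ax, ay, az], "hand": hand}, ...]. A call has 1 to 10 rows; each row shifts and turns the pose as measured when the row begins, along the tool's axes as they then stand; what a row does not reach is not made up. A row lasts 1/10 s, in which the tool goes at most 50 mm and 8.59 degrees, less where a joint would pass 70% of its speed; a pose out of reach is approached as far as the arm can. A call is refused whole if a number of a shift passes 5 or a number of a turn 8.59, either way. A call with a gripper value outside its range is refused whole. The fingers move at their own pace and stop on an object; "squeeze" is the grip in N (left out, the last holds). Time passes only in rows, so rows that do not move let the fingers close. It gives the time, the measured TCP pose, the force and the opening at its end, in the units of the state.
- state(): the state, without advancing time (a new reading comes with each control period).
- eyes.read_camera(name): name is "scene" or "side" or "wrist"; returns a dict with "pixels" (420x560x3 uint8, red, green, blue), "fx", "fy", "cx", "cy" (pixels), "origin" and "rotation" of the camera in the world. Camera axes: x right, y up, looking along -z (the intrinsics and any distortion apply to the point x, -y, -z); pixel columns grow to the right and rows downward; lengths in m; the calibration is good to about 2 mm. The wrist camera is an equidistant fisheye: a pixel r from the principal point sees the ray r / f radians off the axis. A picture is of the moment at which its call begins. There is no depth.
- close_job(): hands the job in, once; it reports no verdict.
Trained networks look in a picture, given as the dict that the camera call returned (one of the last four; its "shot" number tells which), for a name from the list of things; names that differ only in an ending like _2 or _b are one class to them, and where a whole thing is asked for, a point or a joint stands for the part that bears it (a point fixed in the world has none). Each returns a list of dicts, best first, with "conf" (0 to 1); they miss things now and then, are a little off and sometimes report something else, mostly with a low value. They report only what shows in the picture. A call takes as long as a camera call. They do not tell look-alikes from the thing itself.
- models.search_frame(picture, query): "box" ([left, top, right, bottom] in pixels, round what is visible of it).
- models.pinpoint(picture, query): "at" ([row, column] in pixels: a listed point, or the origin of a listed thing).
The state is a dict: "t": time; "joint_positions": joint angles; "joint_velocities": joint speeds; "effort": joint torques, N m; "tcp_pos": TCP position; "orientation": TCP orientation; "wrist_force": force on the tool from outside, world axes, zero at the start; "moment": the same for the moment, N m; "finger_gap": finger opening in m.
Only numpy, scipy, OpenCV 4.12 (cv2) and the standard library are available. Lean on these libraries where they do the work, as an engineer would, in place of code of your own. Each camera call takes 0.05 s, during which the arm holds its last target. There are 200 camera calls.

## Working session

There is one attempt and no reset: what is moved stays moved. The work goes in short steps, Python scripts to look and compute and a tool call to move; the robot and the scene stay as the last step left them, time stands still between calls to the robot, and variables do not carry over. Pictures are saved under pics/ and viewed, about 8 in all and at most 12, crops included, and the job is handed in when it is done.

Besides the shell and the picture viewer there is one more tool, called by a JSON object that holds its "name" and its "arguments". drive_tool: Moves the arm, as the interface text tells. Its arguments: {"type":"object","properties":{"increments":{"type":"array","items":{"type":"object","properties":{"dp":{"type":"array","items":{"type":"number"}},"dr":{"type":"array","items":{"type":"number"}},"hand":{"type":"number"}}}},"squeeze":{"type":"number"}},"required":["increments"]}

```bash
mkdir -p pics; cat > h.py <<'E'
import numpy as np, cv2
from bench import state, eyes, close_job, models
def ray(p,rc):
    r,c=rc; x=(c-p["cx"])/p["fx"]; y=(r-p["cy"])/p["fy"]
    if p.get("fish"):
        th=np.hypot(x,y); s=np.sinc(th/np.pi) or 1; d=np.array([x/th*np.sin(th),-y/th*np.sin(th),-np.cos(th)])
    else: d=np.array([x,-y,-1.])
    d=np.array(p["rotation"])@d
    return np.array(p["origin"]),d/np.linalg.norm(d)
def atz(p,rc,z):
    o,d=ray(p,rc); return o+d*(z-o[2])/d[2]
def tri(ps,rcs):
    A=0;b=0
    for p,rc in zip(ps,rcs):
        o,d=ray(p,rc); M=np.eye(3)-np.outer(d,d); A=A+M; b=b+M@o
    return np.linalg.solve(A,b)
def shot(n):
    p=eyes.read_camera(n); p["fish"]=n=="wrist"; return p
def save(p,f): cv2.imwrite("pics/"+f,cv2.cvtColor(p["pixels"],cv2.COLOR_RGB2BGR))
E
python3 - <<'E'
from h import *
np.set_printoptions(precision=3,suppress=True)
print(state())
P=[]
for n in("scene","side"):
    p=shot(n);P.append(p);save(p,n+"1.png")
    print(n,[k for k in p],p["origin"])
    for q in("press_center","press_foot","jar","lid","pepper_mill"):
        print(q,[(np.round(m["at"],1),round(m["conf"],2)) for m in models.pinpoint(p,q)][:4])
    print([(np.round(m["box"]),round(m["conf"],2)) for m in models.search_frame(p,"press")][:4])
im=np.hstack([P[0]["pixels"],P[1]["pixels"]])
cv2.imwrite("pics/both.png",cv2.cvtColor(cv2.resize(im,(800,300),interpolation=3),cv2.COLOR_RGB2BGR))
E
```

```text
{'t': 0.0, 'joint_positions': array([ 1.108,  0.32 ,  1.566, -0.   ,  1.257, -0.02 ]), 'joint_velocities': array([ 0.001, -0.   ,  0.   , -0.   ,  0.001,  0.   ]), 'effort': array([ -0.   , -41.248, -23.197,   0.073,   0.046,  -0.   ]), 'tcp_pos': array([0.246, 0.519, 0.213]), 'orientation': array([ 0.845,  0.535, -0.001,  0.   ]), 'wrist_force': array([-0.163,  0.04 , -0.303]), 'moment': array([-0.002,  0.024, -0.046]), 'finger_gap': 0.09124366708084278}
scene ['pixels', 'fx', 'fy', 'cx', 'cy', 'origin', 'rotation', 'shot', 'fish'] [-0.155 -1.383  0.704]
press_center [(array([246.2, 294.7]), 0.77), (array([228.2, 303.8]), 0.66), (array([270. , 356.4]), 0.57)]
press_foot [(array([283.8, 318. ]), 0.84), (array([264.4, 290.9]), 0.67), (array([290.6, 354.7]), 0.59), (array([245.6, 300.3]), 0.55)]
jar [(array([191.7, 236.9]), 0.82)]
lid [(array([159.8, 231.8]), 0.49), (array([231.9, 302.3]), 0.41)]
pepper_mill [(array([226.7, 273.5]), 0.57)]
[(array([301., 211., 306., 247.]), 0.87), (array([286., 224., 303., 270.]), 0.7), (array([346., 254., 367., 302.]), 0.63), (array([241., 208., 258., 225.]), 0.25)]
side ['pixels', 'fx', 'fy', 'cx', 'cy', 'origin', 'rotation', 'shot', 'fish'] [0.256 0.699 0.873]
press_center [(array([178.2, 325.8]), 0.89), (array([189.5, 300.3]), 0.85), (array([147.3, 326.4]), 0.62), (array([162.4, 332.7]), 0.53)]
press_foot [(array([186.4, 326.2]), 0.85), (array([157.4, 321.1]), 0.8), (array([202.7, 297.6]), 0.7), (array([172.4, 330. ]), 0.63)]
jar [(array([321.8, 241. ]), 0.93)]
lid [(array([297.1, 238.7]), 0.89)]
pepper_mill [(array([227.8, 291.3]), 0.59)]
[(array([317., 162., 334., 193.]), 0.88), (array([296., 179., 307., 208.]), 0.79), (array([315., 132., 330., 160.]), 0.75), (array([327., 145., 333., 171.]), 0.56)]
```

View pics/scene1.png

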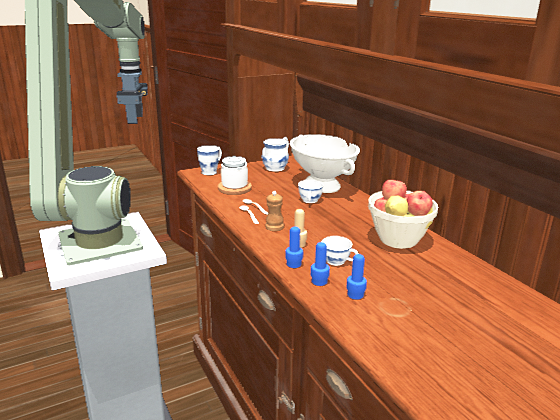

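View pics/side1.png

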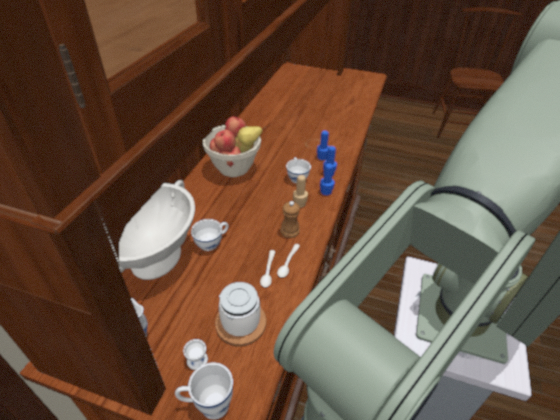

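Candidates for the press: the light wood tool at scene (row 228, col 301) / side (190, 300); blue look-alikes at scene (247,294), (264,320), (276,357); waisted pepper mill at scene (213,274). I choose the light wood one. The jar is at scene (175,235) / side (310,240), with two teaspoons between it and the mill.

```bash
python3 - <<'E'
from h import *
np.set_printoptions(precision=3,suppress=True)
a=shot("scene");b=shot("side")
print("center",tri([a,b],[(228.2,303.8),(189.5,300.3)]))
print("foot",tri([a,b],[(245.6,300.3),(202.7,297.6)]),atz(a,(245.6,300.3),0),atz(b,(202.7,297.6),0))
print("jar",tri([a,b],[(191.7,236.9),(321.8,241)]),atz(a,(191.7,236.9),0),atz(b,(321.8,241),0))
print("lid",tri([a,b],[(159.8,231.8),(297.1,238.7)]),atz(a,(159.8,231.8),.111),atz(b,(297.1,238.7),.111))
print("mill",tri([a,b],[(226.7,273.5),(227.8+8,291.3)]))
for rc in [(157,321),(172.4,330),(186.4,326.2)]: print("blue",atz(b,rc,0))
for q in ("egg_cup_a","teaspoon_a"):
  for m in models.pinpoint(b,q)[:3]: print(q,m["at"],m["conf"],atz(b,m["at"],0))
print("teacup",atz(b,(178,298),0.02))
c=[cv2.resize(a["pixels"][190:310,230:390],(640,480)),]
cv2.imwrite("pics/crop1.png",c[0][:,:,::-1])
E
```

```text
Traceback (most recent call last):
  File "h.py", line 15, in tri
    o,d=ray(p,rc); M=np.eye(3)-np.outer(d,d); A=A+M; b=b+M@o
        ~~~^^^^^^
  File "h.py", line 8, in ray
    d=np.array(p["rotation"])@d
      ~~~~~~~~~~~~~~~~~~~~~~~^~
ValueError: matmul: Input operand 1 has a mismatch in its core dimension 0, with gufunc signature (n?,k),(k,m?)->(n?,m?) (size 3 is different from 4)
```

Rotation is a quaternion.

```bash
sed -i 's/np.array(p\["rotation"\])@d/R.from_quat(p["rotation"]).apply(d)/; 1a from scipy.spatial.transform import Rotation as R' h.py; python3 - <<'E'
from h import *
np.set_printoptions(precision=3,suppress=True)
a=shot("scene");b=shot("side")
print("center",tri([a,b],[(228.2,303.8),(189.5,300.3)]))
print("foot",tri([a,b],[(245.6,300.3),(202.7,297.6)]),atz(a,(245.6,300.3),0),atz(b,(202.7,297.6),0))
print("jar",tri([a,b],[(191.7,236.9),(321.8,241)]),atz(a,(191.7,236.9),0),atz(b,(321.8,241),0))
print("lid",tri([a,b],[(159.8,231.8),(297.1,238.7)]),atz(a,(159.8,231.8),.111),atz(b,(297.1,238.7),.111))
print("mill",tri([a,b],[(226.7,273.5),(227.8+8,291.3)]))
for rc in [(157,321),(172.4,330),(186.4,326.2)]: print("blue",atz(b,rc,0))
for q in ("egg_cup_a","teaspoon_a"):
  for m in models.pinpoint(b,q)[:3]: print(q,m["at"],m["conf"],atz(b,m["at"],0))
print("teacup",atz(b,(178,298),0.02))
c=[cv2.resize(a["pixels"][190:310,230:390],(640,480)),]
cv2.imwrite("pics/crop1.png",c[0][:,:,::-1])
E
```

```text
center [ 0.515 -0.283  0.054]
foot [ 0.515 -0.276 -0.003] [ 0.514 -0.28   0.   ] [ 0.513 -0.272  0.   ]
jar [ 0.519  0.195 -0.01 ] [0.512 0.174 0.   ] [0.513 0.202 0.   ]
lid [0.51  0.209 0.112] [0.511 0.21  0.111] [0.51  0.208 0.111]
mill [ 0.496 -0.131 -0.006]
blue [ 0.507 -0.554  0.   ]
blue [ 0.452 -0.471  0.   ]
blue [ 0.445 -0.388 -0.   ]
egg_cup_a [358.4, 195.6] 0.86 [0.573 0.324 0.   ]
teaspoon_a [263.6, 266.1] 0.51 [0.52  0.007 0.   ]
teaspoon_a [261.8, 289.2] 0.45 [ 0.461 -0.021  0.   ]
teacup [ 0.544 -0.374  0.02 ]
```

View pics/crop1.png

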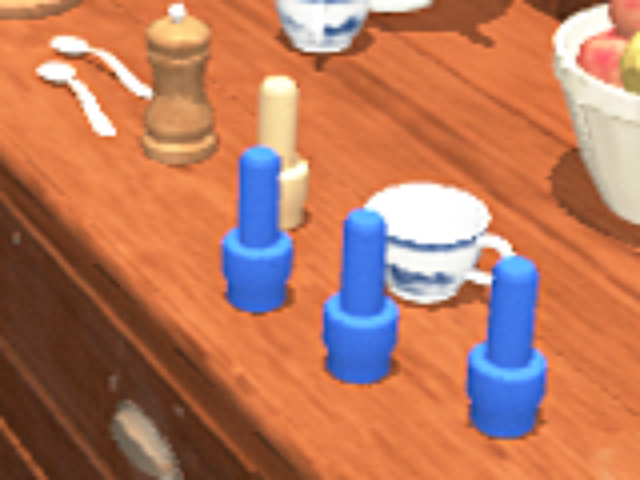

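The crop shows the light wood press at scene (~row 228, col 301), standing behind the first blue one with a teacup 0.1 m away; the mill is clearly waisted. I plan the hover above the press.

```bash
cat >> h.py <<'E'
def plan(target,yawdeg,n):
    """n equal rows (dp cm tool, dr deg tool) from the present pose to target with tool down"""
    s=state(); p=s["tcp_pos"].copy(); q=R.from_quat(s["orientation"])
    y=np.radians(yawdeg); G=R.from_matrix(np.array([[np.cos(y),np.sin(y),0],[np.sin(y),-np.cos(y),0],[0,0,-1]]))
    if (G.inv()*q).magnitude()>np.pi/2+.6: print("big turn",(q.inv()*G).as_rotvec(True))
    for k in range(n):
        w=(q.inv()*G).as_rotvec()/(n-k); d=(np.array(target)-p)/(n-k)
        print('{"dp":%s,"dr":%s}'%(np.round(q.inv().apply(d)*100,2).tolist(),np.round(np.degrees(w),1).tolist()))
        p=p+d; q=q*R.from_rotvec(w)
E
python3 -c "
from h import *
plan([.515,-.278,.2],-27,20)"
```

```text
{"dp":[-3.03, 2.92, 0.07],"dr":[-0.0, -0.0, 4.6]}
{"dp":[-2.78, 3.15, 0.07],"dr":[-0.0, -0.0, 4.6]}
{"dp":[-2.52, 3.37, 0.07],"dr":[-0.0, -0.0, 4.6]}
{"dp":[-2.25, 3.56, 0.07],"dr":[-0.0, -0.0, 4.6]}
{"dp":[-1.96, 3.73, 0.07],"dr":[-0.0, -0.0, 4.6]}
{"dp":[-1.65, 3.87, 0.07],"dr":[-0.0, -0.0, 4.6]}
{"dp":[-1.34, 3.99, 0.07],"dr":[-0.0, -0.0, 4.6]}
{"dp":[-1.01, 4.08, 0.07],"dr":[-0.0, -0.0, 4.6]}
{"dp":[-0.68, 4.15, 0.07],"dr":[-0.0, -0.0, 4.6]}
{"dp":[-0.35, 4.19, 0.07],"dr":[-0.0, -0.0, 4.6]}
{"dp":[-0.01, 4.21, 0.07],"dr":[-0.0, -0.0, 4.6]}
{"dp":[0.32, 4.2, 0.07],"dr":[-0.0, -0.0, 4.6]}
{"dp":[0.66, 4.16, 0.07],"dr":[-0.0, -0.0, 4.6]}
{"dp":[0.99, 4.09, 0.07],"dr":[-0.0, -0.0, 4.6]}
{"dp":[1.31, 4.0, 0.07],"dr":[-0.0, -0.0, 4.6]}
{"dp":[1.62, 3.88, 0.07],"dr":[-0.0, -0.0, 4.6]}
{"dp":[1.93, 3.74, 0.07],"dr":[-0.0, -0.0, 4.6]}
{"dp":[2.22, 3.57, 0.07],"dr":[-0.0, -0.0, 4.6]}
{"dp":[2.5, 3.38, 0.07],"dr":[-0.0, -0.0, 4.6]}
{"dp":[2.76, 3.17, 0.07],"dr":[-0.0, -0.0, 4.6]}
```

{"name": "drive_tool", "arguments": {"increments": [{"dp":[-3.0,2.9,0],"dr":[0,0,4.6],"hand":1},{"dp":[-2.8,3.1,0],"dr":[0,0,4.6],"hand":1},{"dp":[-2.5,3.4,0],"dr":[0,0,4.6],"hand":1},{"dp":[-2.2,3.6,0],"dr":[0,0,4.6],"hand":1},{"dp":[-2.0,3.7,0],"dr":[0,0,4.6],"hand":1},{"dp":[-1.6,3.9,0],"dr":[0,0,4.6],"hand":1},{"dp":[-1.3,4.0,0],"dr":[0,0,4.6],"hand":1},{"dp":[-1.0,4.1,0],"dr":[0,0,4.6],"hand":1},{"dp":[-0.7,4.1,0],"dr":[0,0,4.6],"hand":1},{"dp":[-0.3,4.2,0],"dr":[0,0,4.6],"hand":1}]}}

```text
t: 2.0
tcp_pos: [0.3802, 0.1115, 0.2136]
orientation: [0.989, 0.151, 0.003, -0.002]
wrist_force: [0.5, 0.4, 0.4]
finger_gap: 0.0908
```

```bash
python3 -c "
from h import *
plan([.515,-.278,.2],-27,10)"
```

```text
{"dp":[0.12, 4.12, 0.13],"dr":[-0.0, -0.0, 4.4]}
{"dp":[0.44, 4.1, 0.13],"dr":[-0.0, -0.0, 4.4]}
{"dp":[0.76, 4.05, 0.13],"dr":[-0.0, -0.0, 4.4]}
{"dp":[1.07, 3.98, 0.13],"dr":[-0.0, -0.0, 4.4]}
{"dp":[1.37, 3.89, 0.13],"dr":[-0.0, -0.0, 4.4]}
{"dp":[1.67, 3.77, 0.13],"dr":[-0.0, -0.0, 4.4]}
{"dp":[1.96, 3.63, 0.13],"dr":[-0.0, -0.0, 4.4]}
{"dp":[2.23, 3.47, 0.14],"dr":[-0.0, -0.0, 4.4]}
{"dp":[2.49, 3.28, 0.14],"dr":[-0.0, -0.0, 4.4]}
{"dp":[2.74, 3.08, 0.14],"dr":[-0.0, -0.0, 4.4]}
```

{"name": "drive_tool", "arguments": {"increments": [{"dp":[0.1,4.1,0.1],"dr":[0,0,4.4],"hand":1},{"dp":[0.4,4.1,0.1],"dr":[0,0,4.4],"hand":1},{"dp":[0.8,4.0,0.1],"dr":[0,0,4.4],"hand":1},{"dp":[1.1,4.0,0.1],"dr":[0,0,4.4],"hand":1},{"dp":[1.4,3.9,0.1],"dr":[0,0,4.4],"hand":1},{"dp":[1.7,3.8,0.1],"dr":[0,0,4.4],"hand":1},{"dp":[2.0,3.6,0.1],"dr":[0,0,4.4],"hand":1},{"dp":[2.2,3.5,0.1],"dr":[0,0,4.4],"hand":1},{"dp":[2.5,3.3,0.1],"dr":[0,0,4.4],"hand":1},{"dp":[2.7,3.0,0.1],"dr":[0,0,4.4],"hand":1}]}}

```text
t: 3.0
tcp_pos: [0.5138, -0.2976, 0.2051]
orientation: [0.969, -0.248, 0.006, -0.004]
wrist_force: [1.0, 0.8, 0.5]
finger_gap: 0.0914
```

```bash
python3 - <<'E'
from h import *
np.set_printoptions(precision=4,suppress=True)
s=state();print(s["t"],s["tcp_pos"],s["joint_positions"],s["finger_gap"],s["wrist_force"])
w=shot("wrist");save(w,"w1.png");print(w["origin"],w["fx"])
for q,z in(("press_center",.055),("press_foot",0)):
  for m in models.pinpoint(w,q)[:4]: print(q,np.round(m["at"],1),round(m["conf"],2),atz(w,m["at"],z))
for m in models.search_frame(w,"press")[:4]: print(np.round(m["box"]),m["conf"])
plan([.515,-.278,.13],-27,5)
E
```

```text
3.0 [ 0.5138 -0.2976  0.2051] [-0.5509  0.3495  1.5426  0.0123  1.2401 -0.0535] 0.09135208229895139 [1.045  0.7956 0.5165]
[ 0.5485 -0.2319  0.3772] 325.19226210127806
press_center [345.3 308.4] 0.85 [ 0.4585 -0.4712  0.055 ]
press_center [284.7 252. ] 0.72 [ 0.442  -0.3641  0.055 ]
press_center [187.3 262.7] 0.61 [ 0.5064 -0.2752  0.055 ]
press_foot [264.9 256.2] 0.9 [ 0.443  -0.3648  0.    ]
press_foot [178.3 265.7] 0.6 [ 0.5076 -0.2749  0.    ]
press_foot [321.6 300.6] 0.6 [ 0.4526 -0.4687  0.    ]
[242. 156. 291. 210.] 0.77
[289. 315. 323. 339.] 0.72
[233. 250. 273. 322.] 0.65
{"dp":[-0.15, -0.32, 1.49],"dr":[-0.1, -0.1, -0.3]}
{"dp":[-0.15, -0.32, 1.49],"dr":[-0.1, -0.1, -0.3]}
{"dp":[-0.15, -0.33, 1.49],"dr":[-0.1, -0.1, -0.3]}
{"dp":[-0.14, -0.33, 1.49],"dr":[-0.1, -0.1, -0.3]}
{"dp":[-0.14, -0.33, 1.49],"dr":[-0.1, -0.1, -0.3]}
```

View pics/w1.png

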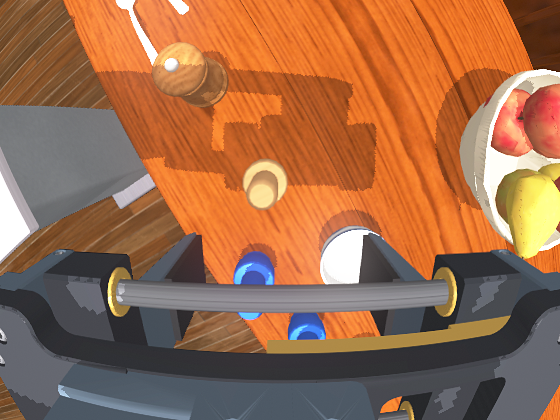

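Wrist view: the light wood press at (row 185, col 263), clear space round it; cup edge at (255,350), blue ones below. Refining its xy by fitting the silhouette.

```bash
cat >> h.py <<'E'
def proj(p,X):
    v=R.from_quat(p["rotation"]).inv().apply(np.atleast_2d(X)-np.array(p["origin"])); x,y,z=v[:,0],-v[:,1],-v[:,2]
    if p["fish"]:
        r=np.hypot(x,y); th=np.arctan2(r,z); x,y=x/r*th,y/r*th
    else: x,y=x/z,y/z
    return np.c_[p["cy"]+p["fy"]*y,p["cx"]+p["fx"]*x]
def sil(p,xy,z0=0,parts=((20,0),(20,14),(24,22),(24,45),(14,46),(14,104),(9,110))):
    a=np.linspace(0,2*np.pi,60); m=np.zeros(p["pixels"].shape[:2],np.uint8)
    C=[proj(p,np.c_[xy[0]+r/1e3*np.cos(a),xy[1]+r/1e3*np.sin(a),0*a+z0+z/1e3])[:,::-1] for r,z in parts]
    for u,v in zip(C,C[1:]): cv2.fillConvexPoly(m,cv2.convexHull(np.round(np.r_[u,v]*8).astype(np.int32)),1,shift=3)
    return m
E
python3 - <<'E'
from h import *
from scipy.optimize import minimize
w=shot("wrist"); im=w["pixels"]; hsv=cv2.cvtColor(im,cv2.COLOR_RGB2HSV)
print(hsv[183,[244,250,263,280,286]],hsv[160,265],hsv[206,263],hsv[190,225:245:6],hsv[150,265])
m=((hsv[...,0]>14)&(hsv[...,0]<28)&(hsv[...,1]<160)&(hsv[...,2]>110)).astype(np.uint8); m[:140]=0;m[225:]=0;m[:,:225]=0;m[:,305:]=0
m=cv2.morphologyEx(m,cv2.MORPH_OPEN,np.ones((3,3)))
r,c=np.nonzero(m);print(m.sum(),r.min(),r.max(),c.min(),c.max())
f=lambda xy:1-2*(sil(w,xy)*m).sum()/(sil(w,xy).sum()+m.sum())
o=minimize(f,[.507,-.275],method="Nelder-Mead",options=dict(initial_simplex=[[.507,-.275],[.515,-.275],[.507,-.283]]));print(o.x,o.fun)
plan([*o.x,.14],-27,6)
E
```

```text
[[ 14 133 199]
 [ 22 103 253]
 [ 15 121 230]
 [ 21 103 254]
 [ 23  93 255]] [ 15 123 176] [ 22  96 253] [[ 13 205 247]
 [ 11 207 240]
 [ 10 206 218]
 [ 11 208 226]] [ 11 205 175]
1346 160 208 245 287
[ 0.51052298 -0.27206915] 0.17296466973886326
{"dp":[-0.23, -0.31, 1.08],"dr":[-0.1, -0.1, -0.2]}
{"dp":[-0.23, -0.31, 1.08],"dr":[-0.1, -0.1, -0.2]}
{"dp":[-0.22, -0.31, 1.08],"dr":[-0.1, -0.1, -0.2]}
{"dp":[-0.22, -0.31, 1.08],"dr":[-0.1, -0.1, -0.2]}
{"dp":[-0.22, -0.32, 1.08],"dr":[-0.1, -0.1, -0.2]}
{"dp":[-0.22, -0.32, 1.08],"dr":[-0.1, -0.1, -0.2]}
```

```bash
cat >> h.py <<'E'
from scipy.optimize import minimize
def fitpress(p,xy0,z0=0,pad=25):
    hsv=cv2.cvtColor(p["pixels"],cv2.COLOR_RGB2HSV); m=((hsv[...,0]>11)&(hsv[...,0]<28)&(hsv[...,1]<165)&(hsv[...,1]>50)&(hsv[...,2]>90)).astype(np.uint8)
    m=cv2.morphologyEx(m,cv2.MORPH_OPEN,np.ones((3,3)))*cv2.dilate(sil(p,xy0,z0),np.ones((pad,pad)))
    f=lambda xy:1-2*(sil(p,xy,z0)*m).sum()/(sil(p,xy,z0).sum()+m.sum())
    x,y=xy0;o=minimize(f,xy0,method="Nelder-Mead",options=dict(initial_simplex=[[x-.004,y-.004],[x+.006,y],[x,y+.006]]));return o.x,o.fun
E
python3 - <<'E'
from h import *
x,f=fitpress(shot("wrist"),(.509,-.274));print("wrist",x,f)
a=shot("scene");b=shot("side")
print("side",fitpress(b,(.513,-.275)))
plan([*x,.14],-27,6)
E
```

```text
wrist [ 0.50933685 -0.27305888] 0.03615758229897459
side (array([ 0.50566016, -0.26598047]), np.float64(0.23867069486404835))
{"dp":[-0.24, -0.27, 1.09],"dr":[-0.1, -0.1, -0.2]}
{"dp":[-0.23, -0.27, 1.09],"dr":[-0.1, -0.1, -0.2]}
{"dp":[-0.23, -0.28, 1.09],"dr":[-0.1, -0.1, -0.2]}
{"dp":[-0.23, -0.28, 1.09],"dr":[-0.1, -0.1, -0.2]}
{"dp":[-0.23, -0.28, 1.09],"dr":[-0.1, -0.1, -0.2]}
{"dp":[-0.22, -0.28, 1.09],"dr":[-0.1, -0.1, -0.2]}
```

{"name": "drive_tool", "arguments": {"increments": [{"dp":[-0.3,-0.35,1.1],"dr":[-0.1,-0.1,-0.2],"hand":1},{"dp":[-0.3,-0.35,1.1],"dr":[-0.1,-0.1,-0.2],"hand":1},{"dp":[-0.3,-0.35,1.1],"dr":[-0.1,-0.1,-0.2],"hand":1},{"dp":[-0.2,-0.3,1.1],"dr":[-0.1,-0.1,-0.2],"hand":1},{"dp":[-0.2,-0.2,1.1],"dr":[-0.1,-0.1,-0.2],"hand":1},{"dp":[-0.1,-0.1,1.1],"dr":[-0.1,-0.1,-0.2],"hand":1},{"dp":[0,0,0],"hand":1}]}}

```text
invalid input at $.increments[6]: expected keys dp, dr, hand
```

```bash
python3 - <<'E'
from h import *
x,f=fitpress(shot("wrist"),(.509,-.273));print("wrist",x,f,state()["tcp_pos"])
plan([*x,.05],-27,7)
E
```

```text
wrist [ 0.50916309 -0.27357007] 0.03870094722598105 [ 0.51334502 -0.29445069  0.20555581]
{"dp":[-0.22, -0.21, 2.22],"dr":[-0.1, -0.1, -0.2]}
{"dp":[-0.21, -0.21, 2.22],"dr":[-0.1, -0.1, -0.2]}
{"dp":[-0.21, -0.22, 2.22],"dr":[-0.1, -0.1, -0.2]}
{"dp":[-0.2, -0.22, 2.22],"dr":[-0.1, -0.1, -0.2]}
{"dp":[-0.2, -0.23, 2.22],"dr":[-0.1, -0.1, -0.2]}
{"dp":[-0.2, -0.23, 2.22],"dr":[-0.1, -0.1, -0.2]}
{"dp":[-0.19, -0.23, 2.22],"dr":[-0.1, -0.1, -0.2]}
```

{"name": "drive_tool", "arguments": {"increments": [{"dp":[-0.3,-0.3,1.1],"dr":[-0.1,-0.1,-0.2],"hand":1},{"dp":[-0.3,-0.3,1.1],"dr":[-0.1,-0.1,-0.2],"hand":1},{"dp":[-0.3,-0.3,1.1],"dr":[-0.1,-0.1,-0.2],"hand":1},{"dp":[-0.2,-0.3,1.1],"dr":[-0.1,-0.1,-0.2],"hand":1},{"dp":[-0.2,-0.2,1.1],"dr":[-0.1,-0.1,-0.2],"hand":1},{"dp":[-0.1,-0.1,1.1],"dr":[-0.1,-0.1,-0.2],"hand":1},{"dp":[0,0,0],"dr":[0,0,0],"hand":1}]}}

```text
t: 4.15
tcp_pos: [0.5067, -0.2692, 0.1331]
orientation: [0.973, -0.232, -0.002, -0.0]
wrist_force: [0.1, -1.5, -0.2]
finger_gap: 0.0913
```

```bash
python3 - <<'E'
from h import *
x,f=fitpress(shot("wrist"),(.509,-.273));print("wrist",x,f,state()["tcp_pos"])
plan([*x,.053],-27,7)
E
```

```text
wrist [ 0.50954185 -0.27288134] 0.050096625538873174 [ 0.50724197 -0.26959002  0.13393291]
{"dp":[0.05, 0.03, 1.16],"dr":[0.0, 0.0, 0.0]}
{"dp":[0.05, 0.03, 1.16],"dr":[0.0, 0.0, 0.0]}
{"dp":[0.05, 0.03, 1.16],"dr":[0.0, 0.0, 0.0]}
{"dp":[0.05, 0.03, 1.16],"dr":[0.0, 0.0, 0.0]}
{"dp":[0.05, 0.03, 1.16],"dr":[0.0, 0.0, 0.0]}
{"dp":[0.05, 0.03, 1.16],"dr":[0.0, 0.0, 0.0]}
{"dp":[0.05, 0.03, 1.16],"dr":[0.0, 0.0, 0.0]}
```

{"name": "drive_tool", "arguments": {"increments": [{"dp":[0.1,0.1,1.4],"dr":[0,0,0],"hand":1},{"dp":[0.1,0.1,1.4],"dr":[0,0,0],"hand":1},{"dp":[0.1,0,1.4],"dr":[0,0,0],"hand":1},{"dp":[0.05,0,1.3],"dr":[0,0,0],"hand":1},{"dp":[0,0,1.1],"dr":[0,0,0],"hand":1},{"dp":[0,0,0.8],"dr":[0,0,0],"hand":1},{"dp":[0,0,0.4],"dr":[0,0,0],"hand":1},{"dp":[0,0,0],"dr":[0,0,0],"hand":1}]}}

```text
t: 5.0
tcp_pos: [0.5131, -0.2762, 0.0554]
orientation: [0.972, -0.233, 0.003, 0.001]
wrist_force: [0.1, 0.7, -0.1]
finger_gap: 0.0915
```

```bash
python3 - <<'E'
from h import *
plan([.5094,-.2732,.051],-27,2)
E
```

```text
{"dp":[-0.24, -0.05, 0.22],"dr":[0.0, -0.2, 0.0]}
{"dp":[-0.23, -0.05, 0.22],"dr":[0.0, -0.2, 0.0]}
```

{"name": "drive_tool", "arguments": {"increments": [{"dp":[-0.35,-0.1,0.3],"dr":[0,-0.2,0],"hand":1},{"dp":[-0.15,-0.05,0.15],"dr":[0,-0.2,0],"hand":1},{"dp":[0,0,0],"dr":[0,0,0],"hand":1}], "squeeze": 20}}

```text
t: 5.3
tcp_pos: [0.5097, -0.2726, 0.0516]
orientation: [0.972, -0.233, 0.001, 0.001]
wrist_force: [0.4, 0.3, 0.1]
finger_gap: 0.0915
```

```bash
python3 - <<'E'
from h import *
plan([.5094,-.2732,.051],-27,1)
E
```

```text
{"dp":[0.0, 0.07, 0.06],"dr":[0.1, -0.1, 0.0]}
```

Well placed. Closing, gently first, then 60 N.

{"name": "drive_tool", "arguments": {"increments": [{"dp":[0,0.05,0],"dr":[0,0,0],"hand":0},{"dp":[0,0,0],"dr":[0,0,0],"hand":-0.3},{"dp":[0,0,0],"dr":[0,0,0],"hand":-0.6},{"dp":[0,0,0],"dr":[0,0,0],"hand":-1},{"dp":[0,0,0],"dr":[0,0,0],"hand":-1},{"dp":[0,0,0],"dr":[0,0,0],"hand":-1}], "squeeze": 20}}

```text
t: 5.9
tcp_pos: [0.5101, -0.2734, 0.0526]
orientation: [0.972, -0.233, 0.002, 0.001]
wrist_force: [-1.5, -0.4, 0.4]
finger_gap: 0.0463
```

{"name": "drive_tool", "arguments": {"increments": [{"dp":[0,0,0],"dr":[0,0,0],"hand":-1},{"dp":[0,0,0],"dr":[0,0,0],"hand":-1},{"dp":[0,0,0],"dr":[0,0,0],"hand":-1}], "squeeze": 60}}

```text
t: 6.2
tcp_pos: [0.51, -0.2734, 0.0526]
orientation: [0.972, -0.233, 0.001, 0.001]
wrist_force: [0.7, 0.9, -0.1]
finger_gap: 0.0273
```

```bash
python3 - <<'E'
from h import *
s=state();print(s["t"],s["tcp_pos"],s["finger_gap"],s["wrist_force"])
plan([.475,-.2,.24],-10,10)
E
```

```text
6.2 [ 0.50996363 -0.2733587   0.05257398] 0.02733738115990813 [ 0.67760697  0.92390842 -0.08295364]
{"dp":[-0.64, -0.49, -1.88],"dr":[0.0, -0.0, -1.7]}
{"dp":[-0.62, -0.51, -1.88],"dr":[0.0, -0.0, -1.7]}
{"dp":[-0.61, -0.53, -1.88],"dr":[0.0, -0.0, -1.7]}
{"dp":[-0.59, -0.55, -1.88],"dr":[0.0, -0.0, -1.7]}
{"dp":[-0.58, -0.57, -1.88],"dr":[0.0, -0.0, -1.7]}
{"dp":[-0.56, -0.58, -1.88],"dr":[0.0, -0.0, -1.7]}
{"dp":[-0.54, -0.6, -1.88],"dr":[0.0, -0.0, -1.7]}
{"dp":[-0.53, -0.62, -1.88],"dr":[0.0, -0.0, -1.7]}
{"dp":[-0.51, -0.63, -1.87],"dr":[0.0, -0.0, -1.7]}
{"dp":[-0.49, -0.65, -1.87],"dr":[0.0, -0.0, -1.7]}
```

{"name": "drive_tool", "arguments": {"increments": [{"dp":[0,0,0],"dr":[0,0,0],"hand":-1},{"dp":[0,0,0],"dr":[0,0,0],"hand":-1},{"dp":[0,0,-0.8],"dr":[0,0,0],"hand":-1},{"dp":[0,0,-2.5],"dr":[0,0,0],"hand":-1},{"dp":[0,0,-3.2],"dr":[0,0,0],"hand":-1},{"dp":[0,0,-3.5],"dr":[0,0,0],"hand":-1},{"dp":[0,0,-3.5],"dr":[0,0,0],"hand":-1},{"dp":[0,0,-3.5],"dr":[0,0,0],"hand":-1},{"dp":[0,0,-2],"dr":[0,0,0],"hand":-1},{"dp":[0,0,-0.5],"dr":[0,0,0],"hand":-1}]}}

```text
t: 7.2
tcp_pos: [0.5077, -0.2718, 0.2552]
orientation: [0.972, -0.233, -0.002, -0.0]
wrist_force: [-0.1, -0.1, -1.4]
finger_gap: 0.0269
```

```bash
python3 - <<'E'
from h import *
s=state();print(s["t"],s["tcp_pos"],s["finger_gap"],s["wrist_force"])
w=shot("wrist");save(w,"w2.png")
plan([.49,.11,.24],22,12)
E
```

```text
7.2 [ 0.50770266 -0.27177337  0.25523154] 0.026930339258969736 [-0.1427     -0.11190097 -1.42287138]
{"dp":[-1.57, -2.77, 0.13],"dr":[-0.0, 0.0, -4.1]}
{"dp":[-1.37, -2.87, 0.13],"dr":[-0.0, 0.0, -4.1]}
{"dp":[-1.16, -2.96, 0.13],"dr":[-0.0, 0.0, -4.1]}
{"dp":[-0.95, -3.04, 0.13],"dr":[-0.0, 0.0, -4.1]}
{"dp":[-0.73, -3.1, 0.13],"dr":[-0.0, 0.0, -4.1]}
{"dp":[-0.51, -3.14, 0.13],"dr":[-0.0, 0.0, -4.1]}
{"dp":[-0.28, -3.17, 0.13],"dr":[-0.0, 0.0, -4.1]}
{"dp":[-0.06, -3.18, 0.13],"dr":[-0.0, 0.0, -4.1]}
{"dp":[0.17, -3.18, 0.13],"dr":[-0.0, 0.0, -4.1]}
{"dp":[0.39, -3.16, 0.13],"dr":[-0.0, 0.0, -4.1]}
{"dp":[0.62, -3.12, 0.13],"dr":[-0.0, 0.0, -4.1]}
{"dp":[0.84, -3.07, 0.13],"dr":[-0.0, 0.0, -4.1]}
```

View pics/w2.png

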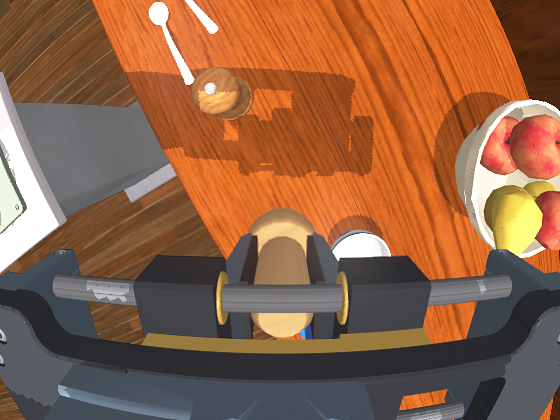

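Press held (gap 27 mm, −1.4 N weight), handle at (280,280) in the wrist picture; mill untouched at (92,215). Now to a viewpoint short of the jar.

{"name": "drive_tool", "arguments": {"increments": [{"dp":[-1.6,-2.8,0.1],"dr":[0,0,-4.1],"hand":-1},{"dp":[-1.4,-2.9,0.1],"dr":[0,0,-4.1],"hand":-1},{"dp":[-1.2,-3.0,0.1],"dr":[0,0,-4.1],"hand":-1},{"dp":[-0.9,-3.0,0.1],"dr":[0,0,-4.1],"hand":-1},{"dp":[-0.7,-3.1,0.1],"dr":[0,0,-4.1],"hand":-1},{"dp":[-0.5,-3.1,0.1],"dr":[0,0,-4.1],"hand":-1},{"dp":[-0.3,-3.2,0.1],"dr":[0,0,-4.1],"hand":-1},{"dp":[-0.1,-3.2,0.1],"dr":[0,0,-4.1],"hand":-1},{"dp":[0.2,-3.2,0.1],"dr":[0,0,-4.1],"hand":-1},{"dp":[0.4,-3.1,0.1],"dr":[0,0,-4.1],"hand":-1}]}}

```text
t: 8.25
tcp_pos: [0.4803, 0.0554, 0.2302]
orientation: [0.991, 0.133, -0.014, -0.004]
wrist_force: [0.8, -0.1, -1.1]
finger_gap: 0.027
```

{"name": "drive_tool", "arguments": {"increments": [{"dp":[0.6,-3.0,0.1],"dr":[0,0,-4.1],"hand":-1},{"dp":[0.8,-2,0],"dr":[0,0,-4.1],"hand":-1},{"dp":[0,0,0],"dr":[0,0,0],"hand":-1},{"dp":[0,0,0],"dr":[0,0,0],"hand":-1}]}}

```text
t: 8.65
tcp_pos: [0.4742, 0.1122, 0.2232]
orientation: [0.978, 0.209, -0.02, -0.005]
wrist_force: [-0.6, -0.3, -1.2]
finger_gap: 0.0274
```

```bash
python3 - <<'E'
from h import *
s=state();print(s["t"],s["tcp_pos"],s["orientation"],s["joint_positions"][[0,5]])
w=shot("wrist");save(w,"w3.png")
for q,z in(("lid",.111),("jar",0)):
  for m in models.pinpoint(w,q)[:2]: print(q,np.round(m["at"],1),round(m["conf"],2),atz(w,m["at"],z))
for m in models.search_frame(w,"lid")[:2]: print(np.round(m["box"]),m["conf"])
E
```

```text
8.65 [0.47420575 0.11218769 0.22316269] [ 0.97771112  0.20891666 -0.02011737 -0.00548527] [ 0.20140201 -0.22309451]
lid [137.8 372. ] 0.7 [0.51522114 0.20620201 0.111     ]
lid [135.4 350.3] 0.34 [0.49673321 0.19937853 0.111     ]
jar [136.  349.9] 0.56 [0.51431561 0.20567478 0.        ]
jar [265.3 280.6] 0.3 [0.50660778 0.01732471 0.        ]
[323.  88. 416. 184.] 0.77
```

View pics/w3.png

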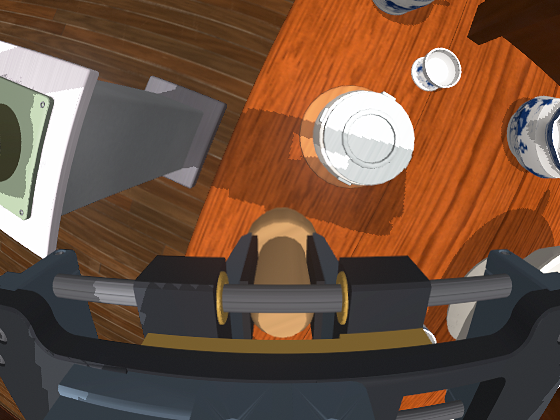

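Wrist view: lid well ring centred at about (138,370), jar on its round board, egg cup at (70,437), press handle in hand at (285,280). Levelling the tool (2.4° tilt crept in) and getting closer.

```bash
python3 - <<'E'
from h import *
plan([.507,.13,.228],22,4)
E
```

```text
{"dp":[0.92, -0.1, -0.13],"dr":[-0.3, 0.5, 0.5]}
{"dp":[0.92, -0.11, -0.12],"dr":[-0.3, 0.5, 0.5]}
{"dp":[0.92, -0.12, -0.11],"dr":[-0.3, 0.5, 0.5]}
{"dp":[0.92, -0.12, -0.1],"dr":[-0.3, 0.5, 0.5]}
```

{"name": "drive_tool", "arguments": {"increments": [{"dp":[1.2,-0.1,-0.1],"dr":[-0.4,0.7,0.5],"hand":-1},{"dp":[1.2,-0.1,-0.1],"dr":[-0.4,0.7,0.5],"hand":-1},{"dp":[0.9,-0.1,-0.1],"dr":[-0.3,0.6,0.5],"hand":-1},{"dp":[0.5,-0.1,-0.1],"dr":[-0.1,0.3,0.5],"hand":-1},{"dp":[0,0,0],"dr":[0,0,0],"hand":-1},{"dp":[0,0,0],"dr":[0,0,0],"hand":-1}]}}

```text
t: 9.45
tcp_pos: [0.5126, 0.1301, 0.228]
orientation: [0.982, 0.187, 0.005, 0.001]
wrist_force: [-0.1, 0.3, -0.8]
finger_gap: 0.0268
```

```bash
python3 - <<'E'
from h import *
np.set_printoptions(precision=4,suppress=True)
s=state();print(s["t"],s["tcp_pos"],s["orientation"])
w=shot("wrist");save(w,"w4.png")
at=None
for m in models.pinpoint(w,"lid")[:2]: print(np.round(m["at"],1),round(m["conf"],2),atz(w,m["at"],.111)); at=at or m["at"]
x0=atz(w,at,.111)[:2]
# well ring: gradient magnitude along projected circles (outer r 26.5 z .117, inner r 21.5 z .117, lid rim r 42)
g=cv2.GaussianBlur(cv2.cvtColor(w["pixels"],cv2.COLOR_RGB2GRAY).astype(np.float32),(0,0),1)
G=np.hypot(cv2.Sobel(g,5,1,0),cv2.Sobel(g,5,0,1))
a=np.linspace(0,2*np.pi,180,endpoint=False)
def sc(x,parts=((.0265,.117),(.0215,.117))):
    t=0
    for r,z in parts:
        q=proj(w,np.c_[x[0]+r*np.cos(a),x[1]+r*np.sin(a),0*a+z]).astype(np.float32)
        t+=np.minimum(cv2.remap(G,q[:,1:],q[:,:1],1),60).mean()
    return t
for parts in (((.0265,.117),(.0215,.117)),((.0265,.117),),((.0215,.117),)):
    best=max((sc((x0[0]+i*5e-4,x0[1]+j*5e-4),parts),x0[0]+i*5e-4,x0[1]+j*5e-4) for i in range(-14,15) for j in range(-14,15)); print(np.array(best))
r,c=np.int32(proj(w,[*x0,.114])[0]); 
v=w["pixels"].copy()
big=cv2.resize(v[max(r-60,0):r+60,c-75:c+75],None,fx=5,fy=5,interpolation=cv2.INTER_CUBIC)
for x,col in((best[1:],(255,0,0)),):
  for rr in(.0265,.0215):
    q=proj(w,np.c_[x[0]+rr*np.cos(a),x[1]+rr*np.sin(a),0*a+.117])-[max(r-60,0),c-75]
    for y_,x_ in q*5+2: cv2.circle(big,(int(x_),int(y_)),1,col,-1)
cv2.imwrite("pics/lid.png",big[:,:,::-1])
E
```

```text
9.45 [0.5126 0.1301 0.228 ] [0.9823 0.1874 0.0054 0.0013]
[131.7 315.5] 0.89 [0.516  0.2068 0.111 ]
[131.3 302.5] 0.27 [0.5053 0.2028 0.111 ]
[89.2231  0.5155  0.2053]
[37.1645  0.514   0.2053]
[55.3425  0.5155  0.2058]
```

View pics/lid.png

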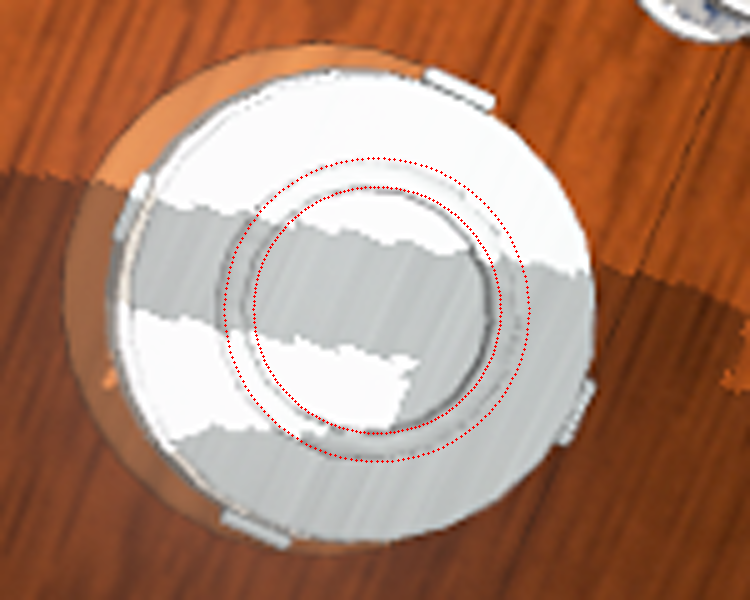

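```bash
python3 - <<'E'
from h import *
np.set_printoptions(precision=4,suppress=True)
s=state();T=R.from_quat(s["orientation"]);t=s["tcp_pos"]
w=shot("wrist")
hsv=cv2.cvtColor(w["pixels"],cv2.COLOR_RGB2HSV); m=((hsv[...,0]>11)&(hsv[...,0]<28)&(hsv[...,1]<165)&(hsv[...,1]>50)&(hsv[...,2]>70))
a=np.linspace(0,2*np.pi,400)
def top(dx,dy):
    out=[]
    C=[]
    for r,z in((.024,.022),(.024,.045)):
        L=np.c_[dx+r*np.cos(a),dy+r*np.sin(a),0*a+.0526-z]   # tool frame, z down
        C.append(proj(w,t+T.apply(L)))
    q=np.vstack(C); k=np.zeros((420,560),np.uint8)
    cv2.fillConvexPoly(k,cv2.convexHull(np.round(q[:,::-1]*16).astype(np.int32)),1,shift=4)
    return k.argmax(0).astype(float)
cols=np.arange(252,312,4)
obs=np.array([180+np.argmax(m[180:260,c]) for c in cols]);print(dict(zip(cols.tolist(),obs.tolist())))
for c in (256,280,304): print(c,hsv[obs[(c-252)//4]-2:obs[(c-252)//4]+2,c].tolist())
print("nominal",top(0,0)[cols])
f=lambda d:np.abs(top(*d)[cols]-obs).mean()
b=min((f((i*5e-4,j*5e-4)),i*.5,j*.5) for i in range(-10,11) for j in range(-12,13));print("offset mm tool",b)
v=cv2.resize(w["pixels"][180:345,200:360],None,fx=3.5,fy=3.5);cv2.imwrite("pics/held.png",v[:,:,::-1])
E
```

```text
{252: 224, 256: 220, 260: 217, 264: 214, 268: 211, 272: 209, 276: 208, 280: 208, 284: 208, 288: 208, 292: 210, 296: 211, 300: 214, 304: 217, 308: 220}
256 [[26, 8, 255], [17, 41, 226], [15, 86, 118], [14, 131, 97]]
280 [[10, 198, 174], [11, 174, 158], [14, 128, 120], [15, 116, 108]]
304 [[11, 200, 170], [11, 179, 147], [14, 137, 117], [16, 114, 107]]
nominal [220. 216. 213. 211. 209. 208. 207. 207. 207. 208. 209. 210. 212. 215.
 218.]
offset mm tool (np.float64(0.8666666666666667), 0.5, 1.0)
```

View pics/held.png

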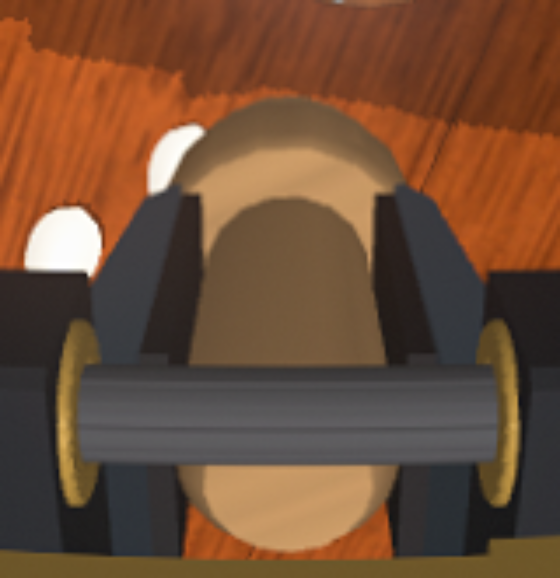

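```bash
python3 - <<'E'
from h import *
plan([.5132,.206,.19],22,4)
E
```

```text
{"dp":[0.71, -1.76, 0.95],"dr":[0.1, -0.1, -0.1]}
{"dp":[0.72, -1.76, 0.95],"dr":[0.1, -0.1, -0.1]}
{"dp":[0.72, -1.76, 0.95],"dr":[0.1, -0.1, -0.1]}
{"dp":[0.73, -1.76, 0.95],"dr":[0.1, -0.1, -0.1]}
```

{"name": "drive_tool", "arguments": {"increments": [{"dp":[0.8,-2.1,1.0],"dr":[0.1,-0.2,0],"hand":-1},{"dp":[0.8,-2.1,1.0],"dr":[0.1,-0.2,0],"hand":-1},{"dp":[0.8,-1.8,0.9],"dr":[0.1,-0.1,0],"hand":-1},{"dp":[0.4,-1.0,0.6],"dr":[0,0,0],"hand":-1},{"dp":[0,0,0],"dr":[0,0,0],"hand":-1},{"dp":[0,0,0],"dr":[0,0,0],"hand":-1}]}}

```text
t: 10.2
tcp_pos: [0.5125, 0.206, 0.1926]
orientation: [0.982, 0.186, 0.001, 0.0]
wrist_force: [-0.7, 0.3, -2.0]
finger_gap: 0.0276
```

```bash
python3 - <<'E'
from h import *
s=state();print(s["t"],s["tcp_pos"],R.from_quat(s["orientation"]).apply([0,0,1]),s["wrist_force"])
plan([.5132,.206,.19],22,1)
plan([.5132,.206,.178],22,2)
E
```

```text
10.2 [0.51251676 0.20595303 0.1926363 ] [ 1.87596721e-03 -3.97591673e-04 -9.99998161e-01] [-0.71503686  0.28667479 -2.01715337]
{"dp":[0.06, 0.02, 0.26],"dr":[0.1, -0.1, -0.5]}
{"dp":[0.03, 0.01, 0.73],"dr":[0.0, -0.0, -0.3]}
{"dp":[0.03, 0.01, 0.73],"dr":[0.0, -0.0, -0.3]}
```

{"name": "drive_tool", "arguments": {"increments": [{"dp":[0.05,0,0.8],"dr":[0,0,0],"hand":-1},{"dp":[0.03,0,0.6],"dr":[0,-0.1,0],"hand":-1},{"dp":[0,0,0.1],"dr":[0,0,0],"hand":-1},{"dp":[0,0,0],"dr":[0,0,0],"hand":-1}]}}

```text
t: 10.6
tcp_pos: [0.5137, 0.2039, 0.1774]
orientation: [0.983, 0.185, 0.001, 0.001]
wrist_force: [0.3, 0.0, 0.0]
finger_gap: 0.0273
```

```bash
python3 - <<'E'
from h import *
np.set_printoptions(precision=4,suppress=True)
s=state();print(s["t"],s["tcp_pos"],R.from_quat(s["orientation"]).apply([0,0,1]),s["wrist_force"],s["moment"])
plan([.5132,.206,.172],22,1)
w=shot("side");save(w,"s2.png")
sc=shot("scene")
A=cv2.resize(w["pixels"][220:350,180:310],(390,390));B=cv2.resize(sc["pixels"][90:200,180:290],(390,390))
cv2.imwrite("pics/close.png",np.hstack([A,B])[:,:,::-1])
E
```

```text
10.6 [0.5137 0.2039 0.1774] [ 0.0014 -0.0017 -1.    ] [0.2913 0.0374 0.0005] [-0.0943  0.0163 -0.0439]
{"dp":[0.03, -0.21, 0.54],"dr":[0.1, -0.0, -0.6]}
```

View pics/close.png

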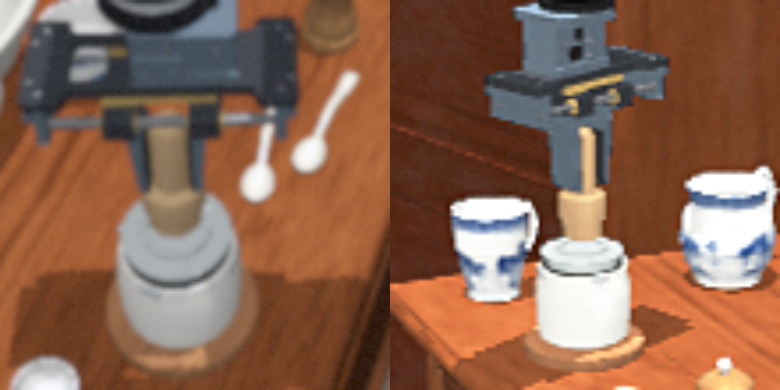

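Side/scene crops: the foot sits just above the lid's well, centred to eye. y drifted 2 mm; correcting, then down in small rows.

{"name": "drive_tool", "arguments": {"increments": [{"dp":[0,-0.2,0],"dr":[0,0,0],"hand":-1},{"dp":[0,0,0.1],"dr":[0.1,0,0],"hand":-1},{"dp":[0,0,0],"dr":[0,0,0],"hand":-1},{"dp":[0,0,0],"dr":[0,0,0],"hand":-1}]}}

```text
t: 11.1
tcp_pos: [0.5134, 0.2062, 0.1772]
orientation: [0.983, 0.185, 0.001, -0.0]
wrist_force: [0.5, -0.4, -1.5]
finger_gap: 0.027
```

```bash
python3 - <<'E'
from h import *
s=state();print(s["t"],s["tcp_pos"],R.from_quat(s["orientation"]).apply([0,0,1]))
plan([.5132,.206,.172],22,1)
E
```

```text
11.1 [0.51338314 0.20622786 0.17721265] [ 2.45479611e-03  8.06245116e-04 -9.99996662e-01]
{"dp":[-0.03, 0.01, 0.52],"dr":[0.0, -0.1, -0.6]}
```

{"name": "drive_tool", "arguments": {"increments": [{"dp":[0,0,0.4],"dr":[0,-0.1,0],"hand":-1},{"dp":[0,0,0.3],"dr":[0,0,0],"hand":-1},{"dp":[0,0,0.2],"dr":[0,0,0],"hand":-1},{"dp":[0,0,0.1],"dr":[0,0,0],"hand":-1},{"dp":[0,0,0],"dr":[0,0,0],"hand":-1}]}}

```text
t: 11.6
tcp_pos: [0.5132, 0.2062, 0.166]
orientation: [0.983, 0.185, 0.0, 0.0]
wrist_force: [0.3, -0.0, -1.3]
finger_gap: 0.0271
```

```bash
python3 - <<'E'
from h import *
s=state();print(s["t"],s["tcp_pos"],R.from_quat(s["orientation"]).apply([0,0,1]),s["wrist_force"],s["moment"])
plan([.5132,.206,.163],22,1)
E
```

```text
11.6 [0.51320538 0.20623574 0.16603639] [ 1.38805051e-04 -1.26914844e-04 -9.99999982e-01] [ 0.28574436 -0.01992783 -1.28806545] [-0.08404261  0.02207783  0.01202262]
{"dp":[-0.01, 0.02, 0.3],"dr":[0.0, -0.0, -0.6]}
```

{"name": "drive_tool", "arguments": {"increments": [{"dp":[0,0,0.15],"dr":[0,0,0],"hand":-1},{"dp":[0,0,0.1],"dr":[0,0,0],"hand":-1}]}}

```text
t: 11.8
tcp_pos: [0.5134, 0.2063, 0.1635]
orientation: [0.983, 0.185, 0.0, 0.0]
wrist_force: [0.1, -0.3, -1.3]
finger_gap: 0.0274
```

{"name": "drive_tool", "arguments": {"increments": [{"dp":[0,0,0.1],"dr":[0,0,0],"hand":-1}]}}

```text
t: 11.9
tcp_pos: [0.5134, 0.2063, 0.1628]
orientation: [0.983, 0.185, 0.0, 0.0]
wrist_force: [-1.0, -0.9, 5.3]
finger_gap: 0.0273
```

{"name": "drive_tool", "arguments": {"increments": [{"dp":[0,0,0.05],"dr":[0,0,0],"hand":-1}]}}

```text
t: 12.0
tcp_pos: [0.5134, 0.2063, 0.1627]
orientation: [0.983, 0.185, 0.001, -0.0]
wrist_force: [-2.7, -0.9, 4.0]
finger_gap: 0.0271
```

```bash
python3 - <<'E'
from h import *
s=state();print(s["t"],s["tcp_pos"],R.from_quat(s["orientation"]).apply([0,0,1]),s["wrist_force"],s["moment"])
E
```

```text
12.0 [0.51343721 0.20628002 0.16271492] [ 9.89595922e-04  2.15935334e-04 -9.99999487e-01] [-2.68121886 -0.92729315  4.01192989] [-0.1627971   0.32262276  0.00834704]
```

{"name": "drive_tool", "arguments": {"increments": [{"dp":[-0.02,0,0.1],"dr":[0,0,0],"hand":-1}]}}

```text
t: 12.1
tcp_pos: [0.5134, 0.2063, 0.1625]
orientation: [0.983, 0.185, 0.001, -0.0]
wrist_force: [-1.2, -1.1, 6.0]
finger_gap: 0.027
```

{"name": "drive_tool", "arguments": {"increments": [{"dp":[0,0,0.1],"dr":[0,0,0],"hand":-1}]}}

```text
t: 12.2
tcp_pos: [0.5134, 0.2063, 0.1624]
orientation: [0.983, 0.185, 0.001, -0.0]
wrist_force: [-1.6, -0.9, 4.6]
finger_gap: 0.0271
```

{"name": "drive_tool", "arguments": {"increments": [{"dp":[0,0,0.1],"dr":[0,0,0],"hand":-1}]}}

```text
t: 12.3
tcp_pos: [0.5134, 0.2063, 0.1623]
orientation: [0.983, 0.185, 0.002, -0.0]
wrist_force: [-2.5, -0.5, 6.0]
finger_gap: 0.0274
```

```bash
python3 - <<'E'
from h import *
s=state();print(s["t"],s["tcp_pos"],R.from_quat(s["orientation"]).apply([0,0,1]),s["wrist_force"],s["moment"])
E
```

```text
12.3 [0.51337935 0.20628433 0.16230881] [ 2.88743622e-03  9.25527765e-04 -9.99995403e-01] [-2.51619758 -0.50444419  6.02362431] [-0.21253627  0.49784029 -0.08486049]
```

{"name": "drive_tool", "arguments": {"increments": [{"dp":[-0.02,0,0.17],"dr":[0,-0.15,0],"hand":-1}]}}

```text
t: 12.4
tcp_pos: [0.5134, 0.2063, 0.162]
orientation: [0.983, 0.185, 0.001, -0.0]
wrist_force: [-1.1, 0.3, 9.8]
finger_gap: 0.0272
```

{"name": "drive_tool", "arguments": {"increments": [{"dp":[-0.02,0,0.17],"dr":[0,-0.15,0],"hand":-1}]}}

```text
t: 12.5
tcp_pos: [0.5135, 0.2063, 0.1617]
orientation: [0.983, 0.185, 0.0, 0.0]
wrist_force: [-1.4, -0.6, 7.5]
finger_gap: 0.0269
```

```bash
python3 - <<'E'
from h import *
s=state();print(s["t"],s["tcp_pos"],R.from_quat(s["orientation"]).apply([0,0,1]),s["wrist_force"],s["moment"])
E
```

```text
12.5 [0.51349019 0.20629157 0.16166695] [ 8.47497790e-04  3.66652667e-05 -9.99999640e-01] [-1.4257991  -0.60899511  7.47393911] [-0.22448013  0.47411388  0.01696106]
```

{"name": "drive_tool", "arguments": {"increments": [{"dp":[-0.02,0,0.2],"dr":[0,-0.1,0],"hand":-1},{"dp":[0,0,0.2],"dr":[0,-0.1,0],"hand":-1}]}}

```text
t: 12.7
tcp_pos: [0.5136, 0.2064, 0.1608]
orientation: [0.983, 0.185, -0.0, 0.0]
wrist_force: [-2.5, -0.7, 6.7]
finger_gap: 0.0273
```

{"name": "drive_tool", "arguments": {"increments": [{"dp":[0,0,0.2],"dr":[0,-0.1,0],"hand":-1}]}}

```text
t: 12.8
tcp_pos: [0.5136, 0.2063, 0.1601]
orientation: [0.983, 0.185, -0.0, 0.0]
wrist_force: [-2.5, -0.8, 4.7]
finger_gap: 0.0276
```

{"name": "drive_tool", "arguments": {"increments": [{"dp":[0,0,0.2],"dr":[0,-0.1,0],"hand":-1}]}}

```text
t: 12.9
tcp_pos: [0.5137, 0.2064, 0.1587]
orientation: [0.983, 0.185, -0.001, 0.0]
wrist_force: [0.2, -0.1, 0.7]
finger_gap: 0.0273
```

```bash
python3 - <<'E'
from h import *
s=state();print(s["t"],s["tcp_pos"],R.from_quat(s["orientation"]).apply([0,0,1]),s["wrist_force"],s["moment"])
E
```

```text
12.9 [0.51367032 0.20636418 0.15874867] [-1.41464329e-03 -9.86082983e-04 -9.99998513e-01] [ 0.23491796 -0.14131143  0.67675653] [-0.10631934  0.14392377  0.02570251]
```

Past the click. Following gently down to the seat.

{"name": "drive_tool", "arguments": {"increments": [{"dp":[0,0,0.08],"dr":[0,0.1,0],"hand":-1}]}}

```text
t: 13.0
tcp_pos: [0.5138, 0.2064, 0.1577]
orientation: [0.983, 0.185, 0.0, 0.0]
wrist_force: [-0.0, -0.0, -0.9]
finger_gap: 0.0267
```

{"name": "drive_tool", "arguments": {"increments": [{"dp":[0,0,0.08],"dr":[0,0,0],"hand":-1}]}}

```text
t: 13.1
tcp_pos: [0.5137, 0.2064, 0.1564]
orientation: [0.983, 0.185, 0.0, 0.0]
wrist_force: [-0.1, -0.3, -0.4]
finger_gap: 0.0273
```

{"name": "drive_tool", "arguments": {"increments": [{"dp":[0,0,0.08],"dr":[0,0,0],"hand":-1}]}}

```text
t: 13.2
tcp_pos: [0.5136, 0.2064, 0.155]
orientation: [0.983, 0.185, -0.0, 0.0]
wrist_force: [0.4, 0.3, -2.0]
finger_gap: 0.0267
```

{"name": "drive_tool", "arguments": {"increments": [{"dp":[0,0,0.08],"dr":[0,0,0],"hand":-1}]}}

```text
t: 13.3
tcp_pos: [0.5135, 0.2063, 0.1537]
orientation: [0.983, 0.185, -0.0, 0.0]
wrist_force: [-0.9, -0.5, -0.5]
finger_gap: 0.0269
```

{"name": "drive_tool", "arguments": {"increments": [{"dp":[0,0,0.02],"dr":[0,0,0],"hand":-1}]}}

```text
t: 13.4
tcp_pos: [0.5135, 0.2063, 0.1532]
orientation: [0.983, 0.185, -0.001, 0.0]
wrist_force: [-1.0, 0.1, -0.0]
finger_gap: 0.027
```

{"name": "drive_tool", "arguments": {"increments": [{"dp":[0,0,0.04],"dr":[0,0,0],"hand":-1}]}}

```text
t: 13.5
tcp_pos: [0.5135, 0.2063, 0.1531]
orientation: [0.983, 0.185, -0.001, 0.0]
wrist_force: [-1.8, -0.6, 3.5]
finger_gap: 0.0271
```

{"name": "drive_tool", "arguments": {"increments": [{"dp":[0,0,0.04],"dr":[0,0,0],"hand":-1}]}}

```text
t: 13.6
tcp_pos: [0.5135, 0.2063, 0.1531]
orientation: [0.983, 0.185, -0.001, 0.0]
wrist_force: [-1.0, -0.2, 3.4]
finger_gap: 0.0272
```

{"name": "drive_tool", "arguments": {"increments": [{"dp":[0,0,0.04],"dr":[0,0,0],"hand":-1}]}}

```text
t: 13.7
tcp_pos: [0.5135, 0.2063, 0.1531]
orientation: [0.983, 0.185, -0.0, 0.0]
wrist_force: [-1.1, -0.6, 4.0]
finger_gap: 0.0271
```

Seated, ~10.4 mm down. Ramping the push.

{"name": "drive_tool", "arguments": {"increments": [{"dp":[0,0,0.1],"dr":[0,0,0],"hand":-1}]}}

```text
t: 13.8
tcp_pos: [0.5135, 0.2063, 0.1529]
orientation: [0.983, 0.185, -0.0, 0.0]
wrist_force: [-3.3, -1.9, 8.8]
finger_gap: 0.027
```

{"name": "drive_tool", "arguments": {"increments": [{"dp":[0,0,0.15],"dr":[0,0,0],"hand":-1}]}}

```text
t: 13.9
tcp_pos: [0.5135, 0.2063, 0.1528]
orientation: [0.983, 0.185, 0.0, 0.0]
wrist_force: [-4.2, -1.8, 12.5]
finger_gap: 0.027
```

{"name": "drive_tool", "arguments": {"increments": [{"dp":[0,0,0.15],"dr":[0,0,0],"hand":-1}]}}

```text
t: 14.0
tcp_pos: [0.5135, 0.2063, 0.1528]
orientation: [0.983, 0.185, 0.001, 0.0]
wrist_force: [-2.8, -1.3, 10.9]
finger_gap: 0.0272
```

```bash
python3 - <<'E'
from h import *
s=state();print(s["t"],s["tcp_pos"],R.from_quat(s["orientation"]).apply([0,0,1]),s["wrist_force"],s["moment"])
E
```

```text
14.0 [0.51346196 0.20630471 0.1528494 ] [ 1.16709448e-03  1.71075894e-07 -9.99999319e-01] [-2.81599585 -1.31027424 10.86425403] [-0.39952278  0.85375143  0.0051332 ]
```

{"name": "drive_tool", "arguments": {"increments": [{"dp":[0,0,0.18],"dr":[0,-0.1,0],"hand":-1}]}}

```text
t: 14.1
tcp_pos: [0.5135, 0.2063, 0.1528]
orientation: [0.983, 0.185, 0.0, 0.0]
wrist_force: [-4.6, -2.0, 12.0]
finger_gap: 0.027
```

{"name": "drive_tool", "arguments": {"increments": [{"dp":[0,0,0.18],"dr":[0,-0.1,0],"hand":-1},{"dp":[0,0,0.18],"dr":[0,-0.1,0],"hand":-1}]}}

```text
t: 14.3
tcp_pos: [0.5135, 0.2063, 0.1528]
orientation: [0.983, 0.185, -0.0, 0.0]
wrist_force: [-3.7, -1.2, 11.1]
finger_gap: 0.0272
```

{"name": "drive_tool", "arguments": {"increments": [{"dp":[0,0,0.18],"dr":[0,-0.1,0],"hand":-1},{"dp":[0,0,0.18],"dr":[0,-0.1,0],"hand":-1}]}}

```text
t: 14.5
tcp_pos: [0.5136, 0.2064, 0.1529]
orientation: [0.983, 0.185, -0.001, 0.0]
wrist_force: [-3.3, -0.4, 11.7]
finger_gap: 0.027
```

```bash
python3 - <<'E'
from h import *
s=state();print(s["t"],s["tcp_pos"],R.from_quat(s["orientation"]).apply([0,0,1]),s["wrist_force"],s["moment"])
E
```

```text
14.5 [0.51358358 0.20635313 0.15285974] [-0.00152177 -0.00117734 -0.99999815] [-3.33140152 -0.40534646 11.65165317] [-0.37182522  0.74406116  0.01668316]
```

{"name": "drive_tool", "arguments": {"increments": [{"dp":[0,0,0.21],"dr":[0,0.05,0],"hand":-1},{"dp":[0,0,0.21],"dr":[0,0,0],"hand":-1}]}}

```text
t: 14.7
tcp_pos: [0.5135, 0.2063, 0.1528]
orientation: [0.983, 0.185, 0.001, 0.0]
wrist_force: [-4.4, -0.7, 14.2]
finger_gap: 0.0271
```

{"name": "drive_tool", "arguments": {"increments": [{"dp":[0,0,0.21],"dr":[0,0,0],"hand":-1},{"dp":[0,0,0.21],"dr":[0,0,0],"hand":-1},{"dp":[0,0,0.21],"dr":[0,-0.05,0],"hand":-1}]}}

```text
t: 15.0
tcp_pos: [0.5134, 0.2063, 0.1528]
orientation: [0.983, 0.185, 0.002, -0.0]
wrist_force: [-3.8, -1.8, 12.9]
finger_gap: 0.0272
```

{"name": "drive_tool", "arguments": {"increments": [{"dp":[0,0,0.21],"dr":[0,-0.05,0],"hand":-1},{"dp":[0,0,0.21],"dr":[0,-0.05,0],"hand":-1},{"dp":[0,0,0.21],"dr":[0,-0.05,0],"hand":-1},{"dp":[0,0,0.21],"dr":[0,-0.05,0],"hand":-1}]}}

```text
t: 15.4
tcp_pos: [0.5133, 0.2062, 0.1528]
orientation: [0.983, 0.185, 0.003, -0.0]
wrist_force: [-3.1, -1.5, 13.1]
finger_gap: 0.0272
```

{"name": "drive_tool", "arguments": {"increments": [{"dp":[0,0,0.21],"dr":[0,-0.05,0],"hand":-1},{"dp":[0,0,0.21],"dr":[0,-0.05,0],"hand":-1},{"dp":[0,0,0.21],"dr":[0,-0.05,0],"hand":-1},{"dp":[0,0,0.21],"dr":[0,-0.05,0],"hand":-1},{"dp":[0,0,0.21],"dr":[0,-0.05,0],"hand":-1}]}}

```text
t: 15.9
tcp_pos: [0.5132, 0.2062, 0.1528]
orientation: [0.983, 0.185, 0.003, -0.0]
wrist_force: [-3.9, -1.9, 13.0]
finger_gap: 0.0274
```

```bash
python3 - <<'E'
from h import *
s=state();print(s["t"],s["tcp_pos"],R.from_quat(s["orientation"]).apply([0,0,1]),s["wrist_force"],s["moment"])
E
```

```text
15.9 [0.51321596 0.20623401 0.15277363] [ 0.00672053  0.00157725 -0.99997617] [-3.87718238 -1.89178383 13.03592571] [-0.42157995  1.02754493  0.01088447]
```

{"name": "drive_tool", "arguments": {"increments": [{"dp":[0,0,0.22],"dr":[0,-0.1,0],"hand":-1},{"dp":[0,0,0.22],"dr":[0,-0.1,0],"hand":-1},{"dp":[0,0,0.22],"dr":[0,-0.1,0],"hand":-1},{"dp":[0,0,0.22],"dr":[0,-0.1,0],"hand":-1},{"dp":[0,0,0.22],"dr":[0,-0.1,0],"hand":-1},{"dp":[0,0,0.22],"dr":[0,-0.1,0],"hand":-1},{"dp":[0,0,0.22],"dr":[0,-0.1,0],"hand":-1},{"dp":[0,0,0.22],"dr":[0,-0.1,0],"hand":-1},{"dp":[0,0,0.22],"dr":[0,-0.1,0],"hand":-1},{"dp":[0,0,0.22],"dr":[0,-0.1,0],"hand":-1}]}}

```text
t: 16.9
tcp_pos: [0.5134, 0.2063, 0.1528]
orientation: [0.983, 0.185, 0.001, 0.0]
wrist_force: [-3.6, -1.6, 13.4]
finger_gap: 0.0269
```

```bash
python3 - <<'E'
from h import *
s=state();print(s["t"],s["tcp_pos"],R.from_quat(s["orientation"]).apply([0,0,1]),s["wrist_force"],s["moment"])
E
```

```text
16.9 [0.51341126 0.20632923 0.15275584] [ 2.87114172e-03 -2.00727366e-04 -9.99995858e-01] [-3.64467466 -1.62802218 13.42472842] [-0.4223414   1.00999746  0.00784794]
```

About 14.8 N held for over 2 s. Lifting off and returning the press to its old, known-free spot.

{"name": "drive_tool", "arguments": {"increments": [{"dp":[0,0,0],"dr":[0,0,0],"hand":-1},{"dp":[0,0,-0.2],"dr":[0,0,0],"hand":-1},{"dp":[0,0,-0.6],"dr":[0,0,0],"hand":-1},{"dp":[0,0,-1.2],"dr":[0,0,0],"hand":-1},{"dp":[0,0,-2],"dr":[0,0,0],"hand":-1},{"dp":[0,0,-2.5],"dr":[0,0,0],"hand":-1},{"dp":[0,0,-2.0],"dr":[0,0,0],"hand":-1},{"dp":[0,0,-0.5],"dr":[0,0,0],"hand":-1}]}}

```text
t: 17.7
tcp_pos: [0.5132, 0.2064, 0.2467]
orientation: [0.983, 0.185, 0.001, 0.0]
wrist_force: [1.0, 0.3, -1.6]
finger_gap: 0.0274
```

```bash
python3 - <<'E'
from h import *
s=state();print(s["t"],s["tcp_pos"],R.from_quat(s["orientation"]).apply([0,0,1]),s["wrist_force"])
w=shot("wrist")
plan([.509,-.272,.24],-27,14)
E
```

```text
17.7 [0.51319616 0.20637984 0.2466932 ] [ 1.73300509e-03 -5.53953427e-04 -9.99998345e-01] [ 1.0404556  0.2791842 -1.6130409]
{"dp":[-1.27, 3.17, 0.05],"dr":[0.0, -0.0, 3.5]}
{"dp":[-1.08, 3.24, 0.05],"dr":[0.0, -0.0, 3.5]}
{"dp":[-0.88, 3.3, 0.05],"dr":[0.0, -0.0, 3.5]}
{"dp":[-0.68, 3.35, 0.05],"dr":[0.0, -0.0, 3.5]}
{"dp":[-0.48, 3.38, 0.05],"dr":[0.0, -0.0, 3.5]}
{"dp":[-0.27, 3.41, 0.05],"dr":[0.0, -0.0, 3.5]}
{"dp":[-0.07, 3.42, 0.05],"dr":[0.0, -0.0, 3.5]}
{"dp":[0.14, 3.41, 0.05],"dr":[0.0, -0.0, 3.5]}
{"dp":[0.34, 3.4, 0.05],"dr":[0.0, -0.0, 3.5]}
{"dp":[0.55, 3.37, 0.05],"dr":[0.0, -0.0, 3.5]}
{"dp":[0.75, 3.33, 0.05],"dr":[0.0, -0.0, 3.5]}
{"dp":[0.95, 3.28, 0.05],"dr":[0.0, -0.0, 3.5]}
{"dp":[1.15, 3.22, 0.05],"dr":[0.0, -0.0, 3.5]}
{"dp":[1.34, 3.14, 0.05],"dr":[0.0, -0.0, 3.5]}
```

{"name": "drive_tool", "arguments": {"increments": [{"dp":[-1.3,3.2,0],"dr":[0,0,3.5],"hand":-1},{"dp":[-1.1,3.2,0],"dr":[0,0,3.5],"hand":-1},{"dp":[-0.9,3.3,0],"dr":[0,0,3.5],"hand":-1},{"dp":[-0.7,3.4,0],"dr":[0,0,3.5],"hand":-1},{"dp":[-0.5,3.4,0],"dr":[0,0,3.5],"hand":-1},{"dp":[-0.3,3.4,0],"dr":[0,0,3.5],"hand":-1},{"dp":[-0.1,3.4,0],"dr":[0,0,3.5],"hand":-1},{"dp":[0.1,3.4,0],"dr":[0,0,3.5],"hand":-1},{"dp":[0.3,3.4,0],"dr":[0,0,3.5],"hand":-1},{"dp":[0.5,3.4,0],"dr":[0,0,3.5],"hand":-1}]}}

```text
t: 18.75
tcp_pos: [0.4991, -0.1438, 0.2371]
orientation: [0.992, -0.127, -0.006, -0.0]
wrist_force: [0.1, -0.2, -1.0]
finger_gap: 0.0272
```

{"name": "drive_tool", "arguments": {"increments": [{"dp":[0.7,2.6,0],"dr":[0,0,3.5],"hand":-1},{"dp":[0.5,1.5,0],"dr":[0,0,3.5],"hand":-1},{"dp":[0,0,0],"dr":[0,0,0],"hand":-1},{"dp":[0,0,0],"dr":[0,0,0],"hand":-1}]}}

```text
t: 19.15
tcp_pos: [0.4967, -0.1916, 0.2327]
orientation: [0.981, -0.192, -0.01, -0.0]
wrist_force: [-0.3, -0.5, -1.1]
finger_gap: 0.027
```

```bash
python3 - <<'E'
from h import *
s=state();print(s["t"],s["tcp_pos"],R.from_quat(s["orientation"]).apply([0,0,1]),s["wrist_force"])
plan([.509,-.272,.2],-20,4)
E
```

```text
19.15 [ 0.49670845 -0.19163884  0.23269373] [-0.01914491  0.00387395 -0.99980921] [-0.254276   -0.5072531  -1.14508821]
{"dp":[1.06, 1.74, 0.8],"dr":[0.0, 0.3, -0.5]}
{"dp":[1.04, 1.75, 0.81],"dr":[0.0, 0.3, -0.5]}
{"dp":[1.02, 1.76, 0.81],"dr":[0.0, 0.3, -0.5]}
{"dp":[1.0, 1.77, 0.81],"dr":[0.0, 0.3, -0.5]}
```

{"name": "drive_tool", "arguments": {"increments": [{"dp":[1.2,2.1,0.6],"dr":[0,0.4,0],"hand":-1},{"dp":[1.2,2.1,0.6],"dr":[0,0.4,0],"hand":-1},{"dp":[1.0,1.8,0.8],"dr":[0,0.3,0],"hand":-1},{"dp":[0.6,1.0,0.8],"dr":[0,0.1,0],"hand":-1},{"dp":[0,0,0],"dr":[0,0,0],"hand":-1},{"dp":[0,0,0],"dr":[0,0,0],"hand":-1}]}}

```text
t: 19.75
tcp_pos: [0.508, -0.2659, 0.2017]
orientation: [0.983, -0.186, -0.001, -0.001]
wrist_force: [-0.6, -0.0, -1.2]
finger_gap: 0.0273
```

```bash
python3 - <<'E'
from h import *
s=state();print(s["t"],s["tcp_pos"],R.from_quat(s["orientation"]).apply([0,0,1]),s["wrist_force"])
plan([.509,-.272,.065],-22,8)
E
```

```text
19.75 [ 0.50799114 -0.26585333  0.20167764] [-0.00192455  0.00161845 -0.99999684] [-0.62272082 -0.00531004 -1.19123648]
{"dp":[0.04, 0.07, 1.71],"dr":[-0.0, 0.0, 0.1]}
{"dp":[0.04, 0.07, 1.71],"dr":[-0.0, 0.0, 0.1]}
{"dp":[0.04, 0.07, 1.71],"dr":[-0.0, 0.0, 0.1]}
{"dp":[0.04, 0.07, 1.71],"dr":[-0.0, 0.0, 0.1]}
{"dp":[0.04, 0.07, 1.71],"dr":[-0.0, 0.0, 0.1]}
{"dp":[0.04, 0.07, 1.71],"dr":[-0.0, 0.0, 0.1]}
{"dp":[0.04, 0.07, 1.71],"dr":[-0.0, 0.0, 0.1]}
{"dp":[0.04, 0.07, 1.71],"dr":[-0.0, 0.0, 0.1]}
```

{"name": "drive_tool", "arguments": {"increments": [{"dp":[0.05,0.1,1.8],"dr":[0,0,0],"hand":-1},{"dp":[0.05,0.1,1.8],"dr":[0,0,0],"hand":-1},{"dp":[0.05,0.1,1.8],"dr":[0,0,0],"hand":-1},{"dp":[0.05,0.1,1.8],"dr":[0,0,0],"hand":-1},{"dp":[0.05,0,1.8],"dr":[0,0,0],"hand":-1},{"dp":[0,0,1.6],"dr":[0,0,0],"hand":-1},{"dp":[0,0,1.2],"dr":[0,0,0],"hand":-1},{"dp":[0,0,0.6],"dr":[0,0,0],"hand":-1},{"dp":[0,0,0],"dr":[0,0,0],"hand":-1},{"dp":[0,0,0],"dr":[0,0,0],"hand":-1}]}}

```text
t: 20.75
tcp_pos: [0.5128, -0.2609, 0.0792]
orientation: [0.984, -0.18, 0.003, -0.001]
wrist_force: [0.2, 0.1, -2.1]
finger_gap: 0.0272
```

```bash
python3 - <<'E'
from h import *
s=state();print(s["t"],s["tcp_pos"],R.from_quat(s["orientation"]).apply([0,0,1]),s["wrist_force"])
plan([.509,-.272,.053],-22,1)
E
```

```text
20.75 [ 0.51283423 -0.26092326  0.07916254] [ 0.00620424  0.00186552 -0.99997901] [ 0.18284672  0.07999524 -2.06257489]
{"dp":[0.02, 1.18, 2.61],"dr":[-0.2, -0.3, 1.2]}
```

{"name": "drive_tool", "arguments": {"increments": [{"dp":[0,0.5,0.6],"dr":[-0.1,-0.3,0],"hand":-1},{"dp":[0,0.4,0.6],"dr":[-0.1,-0.1,0],"hand":-1},{"dp":[0,0,0.5],"dr":[0,0,0],"hand":-1},{"dp":[0,0,0.2],"dr":[0,0,0],"hand":-1},{"dp":[0,0,0],"dr":[0,0,0],"hand":-1}]}}

```text
t: 21.25
tcp_pos: [0.5105, -0.271, 0.0604]
orientation: [0.984, -0.181, 0.001, 0.0]
wrist_force: [-0.1, -0.6, -2.1]
finger_gap: 0.0271
```

```bash
python3 - <<'E'
from h import *
s=state();print(s["t"],s["tcp_pos"],R.from_quat(s["orientation"]).apply([0,0,1]),s["wrist_force"])
plan([.5128,-.268,.053],-22,1)
E
```

```text
21.25 [ 0.51045817 -0.27103684  0.0604065 ] [ 1.10655621e-03 -8.70996382e-04 -9.99999008e-01] [-0.1112759  -0.62574528 -2.1009619 ]
{"dp":[0.11, -0.37, 0.74],"dr":[0.0, -0.1, 1.2]}
```

{"name": "drive_tool", "arguments": {"increments": [{"dp":[0,0,0.3],"dr":[0,-0.05,0],"hand":-1},{"dp":[0,0,0.2],"dr":[0,0,0],"hand":-1},{"dp":[0,0,0.1],"dr":[0,0,0],"hand":-1},{"dp":[0,0,0.05],"dr":[0,0,0],"hand":-1}]}}

```text
t: 21.65
tcp_pos: [0.5106, -0.2711, 0.0535]
orientation: [0.984, -0.181, 0.0, 0.0]
wrist_force: [0.3, 0.4, -1.7]
finger_gap: 0.027
```

{"name": "drive_tool", "arguments": {"increments": [{"dp":[0,0,0.05],"dr":[0,0,0],"hand":-1},{"dp":[0,0,0.05],"dr":[0,0,0],"hand":-1}]}}

```text
t: 21.85
tcp_pos: [0.5108, -0.271, 0.0526]
orientation: [0.984, -0.181, 0.001, 0.0]
wrist_force: [-1.0, -0.0, -1.2]
finger_gap: 0.0268
```

{"name": "drive_tool", "arguments": {"increments": [{"dp":[0,0,0.05],"dr":[0,0,0],"hand":-1}]}}

```text
t: 21.95
tcp_pos: [0.5108, -0.2711, 0.0525]
orientation: [0.984, -0.181, 0.001, 0.0]
wrist_force: [-1.1, 1.1, 4.3]
finger_gap: 0.0269
```

Foot on the worktop (4 N up, same height as before). Opening — gently, then straight up.

{"name": "drive_tool", "arguments": {"increments": [{"dp":[0,0,0],"dr":[0,0,0],"hand":-1},{"dp":[0,0,0],"dr":[0,0,0],"hand":-0.2},{"dp":[0,0,0],"dr":[0,0,0],"hand":0},{"dp":[0,0,0],"dr":[0,0,0],"hand":0.3},{"dp":[0,0,0],"dr":[0,0,0],"hand":0.6},{"dp":[0,0,0],"dr":[0,0,0],"hand":0.8},{"dp":[0,0,0],"dr":[0,0,0],"hand":0.8}]}}

```text
t: 22.65
tcp_pos: [0.5116, -0.2714, 0.0531]
orientation: [0.984, -0.181, 0.002, 0.001]
wrist_force: [0.5, -0.6, -0.2]
finger_gap: 0.0723
```

{"name": "drive_tool", "arguments": {"increments": [{"dp":[0,0,-0.5],"dr":[0,0,0],"hand":0.8},{"dp":[0,0,-2],"dr":[0,0,0],"hand":0.8},{"dp":[0,0,-3],"dr":[0,0,0],"hand":0.8},{"dp":[0,0,-3],"dr":[0,0,0],"hand":0.8},{"dp":[0,0,-3],"dr":[0,0,0],"hand":0.8},{"dp":[0,0,-2],"dr":[0,0,0],"hand":0.8},{"dp":[0,0,0],"dr":[0,0,0],"hand":0.8},{"dp":[0,0,0],"dr":[0,0,0],"hand":0.8}]}}

```text
t: 23.45
tcp_pos: [0.5105, -0.2709, 0.194]
orientation: [0.984, -0.181, 0.001, 0.0]
wrist_force: [-0.5, 0.5, -1.0]
finger_gap: 0.0824
```

```bash
python3 - <<'E'
from h import *
s=state();print(s["t"],s["tcp_pos"],s["finger_gap"],s["wrist_force"])
w=shot("wrist");print(fitpress(w,(.511,-.271)))
a=shot("scene");b=shot("side")
A=cv2.resize(w["pixels"][100:260,150:350],(400,320));B=cv2.resize(a["pixels"][130:290,180:380],(400,320))
C=cv2.resize(b["pixels"][150:360,180:340],None,fx=1.3,fy=1.3)
v=np.zeros((600,800,3),np.uint8);v[:320,:400]=A;v[:320,400:]=B;v[321:321+C.shape[0],:C.shape[1]]=C[:279];v
cv2.imwrite("pics/end.png",v[:,:,::-1])
E
```

```text
23.45 [ 0.51052581 -0.27085682  0.19402355] 0.08242424963152684 [-0.46277491  0.46366032 -1.00515773]
(array([ 0.51179562, -0.27152786]), np.float64(0.08716165880307924))
```

View pics/end.png

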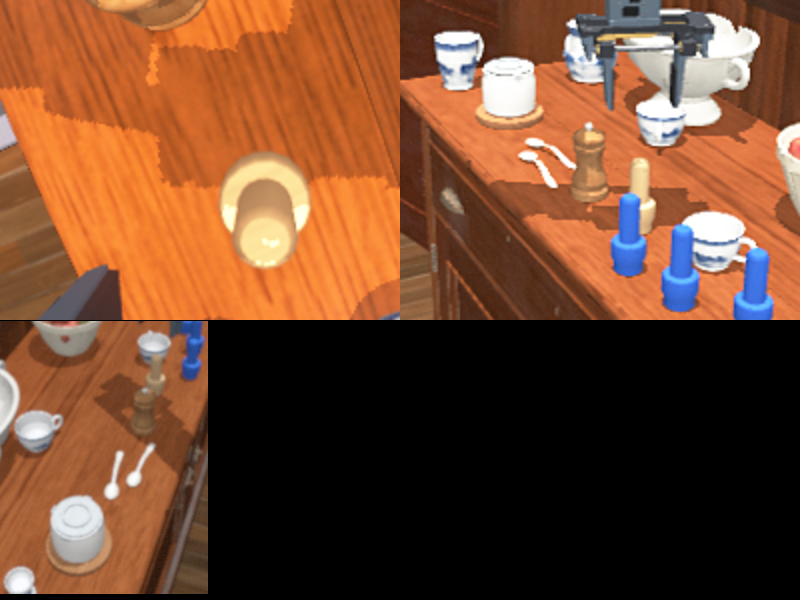

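The press stands upright in its old spot, the hand is well clear above it, the lid looks level and lower than before, and the other things are where they were. Handing in.

```bash
python3 -c "
from bench import close_job; print(close_job())"
```

```text
the job is handed in; nothing more can be done
None
```

I pressed the lid home with the light-wood press, stood the press back where it came from, and handed the job in at about 24 s. No verdict was reported.

**Pushing the lid:** The foot went into the well without touching its wall. The catches gave way after about 4–5 mm, and the lid seated about 10.4 mm down. I then held about 13–15 N for more than 2 s. That is the wrist reading plus the weight of the press, read at the ends of the moves. Every push reading stayed under 17 N. I had no readings in between.

**Last checks:**
- **Press:** It stands upright at (0.512, −0.272), about 0.48 m from the jar, with the hand about 80 mm above its top.
- **Lid:** It looks level and lower in the pictures. I did not measure its angle.
- **Other things:** The mill, spoons, egg cup and blue look-alikes look unmoved by eye.

**Things that disagreed:**
- The distant cameras placed the press and the lid 4–8 mm away from where the wrist camera did. I used the wrist camera.
- There was a steady sideways force of 3–4 N during the push, so the foot was probably leaning slightly on one side of the well.

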